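# Load a tube holder into the shaker's track and latch it

### The arm

A 6-joint arm with a two-finger parallel gripper is mounted at the origin on the work surface. World frame = base frame: x ahead of the robot, y to its left, z up, the work surface at z = 0. Lengths are in m, angles in rad, forces in N, time in s.
With the tool pointing down it reaches from about 0.35 to 0.775 m from the base axis. Payload 5.5 kg.
Tool frame: the origin (TCP) lies between the finger pads; the fingertips stand 8 mm ahead of it and the grasp point (between the pads) lies 11 mm behind it (robot.nose_length is the distance from the TCP to the fingertips, in m); z points along the fingers, y is the line along which they close (so a half turn about z gives the same grasp; the last joint's range is limited). The gripper opens to 85 mm and grips with 20 to 120 N. Pads are 22 mm wide; open, the fingers measure 114 mm over their backs; the gripper's body (76 mm by 85 mm) begins 54 mm behind the grasp point. The pads swing forward as they close: fully open they stand 13 mm farther back than shut.
Start: joints at [0.975, 0.313, 0.046, 1.304, 0, 1.431], TCP at [0.253, 0.516, 0.239] pointing down, gripper open.
Joint ranges: [-2.76, 2.76], [-0.86, 1.69], [-1.03, 1.26], [-2.2, 2.34], [-1.47, 1.5], [-3.14, 3.14]. Speed limits (rad/s): [2.57, 2.57, 3.14, 3.14, 3.14, 3.14].

### API

Orientations are given as a rotation vector (axis times angle).
In Python, from workcell import robot gives the robot as it stands. The module is installed in compiled form; this text tells all that it offers.
- The arm moves only by the tool jog_arm, never from a script. Its arguments are lists of equal length, an entry for each row: "claw": the finger opening in mm, from 0 to 85.4; "xyz": the shift along the tool's x, y, z as a fraction of full scale, a list of three; "roll": the turn about the tool's z as a fraction of full scale. A call has 1 to 5 rows; each row is the pose to reach, as a shift and turn from the pose commanded when the call began, along the tool's axes at that moment, turning the shorter way round; what a row does not reach only later rows make up. Full scale, the value 1, is 0.15 m for a shift and pi rad for a turn. A row lasts 1/10 s, in which the tool goes at most 50 mm and 8.59 degrees, less where a joint would pass 70% of its speed; a pose out of reach is approached as far as the arm can. A call with a number of a shift or a turn outside -1 to 1 is refused whole. A call with a gripper value outside its range is refused whole. The fingers move at their own pace and stop on an object; "newtons" is the grip in N (left out, the last holds). Time passes only in rows, so rows that repeat a pose let the fingers close. It gives the time, the measured TCP pose, the force, the opening and the grip force at its end, in the units of the state.
- robot.observe(): the state, without advancing time (a new reading comes with each control period).
- robot.capture(name): name is "scene" or "top" or "wrist"; returns the picture (384x512x3 uint8, red, green, blue); there is no depth.
- robot.get_calibration(name): a dict with "intrinsics" (3x3 intrinsics, pixels), "rvec" (rotation vector, rad) and "tvec" (3), from world to camera coordinates, as OpenCV has them; the wrist camera has in their place "mount" (4x4, takes a point from camera to tool coordinates, whose origin is the TCP and whose axes are the flange's). Camera axes: x right, y down, z forward; pixel columns grow to the right and rows downward; lengths in m; the calibration is good to about 2 mm. A picture is of the moment at which its call begins: read the wrist's pose just before it. get_calibration takes no time and is no camera call.
- robot.sign_off(): hands the job in; it is judged then, once.
The state is a dict: "t": time; "joints": joint angles; "dq": joint speeds; "tau": joint torques, N m; "tcp_pos": TCP position; "eef_rot": TCP orientation; "ft_force": force on the tool from outside, world axes, zero at the start; "torque": the same for the moment, N m; "grip_width": opening from 0.0 (shut) to 1.0 (fully open); "finger_force": force on a finger pad.
Only numpy, scipy, OpenCV 4.12 (cv2) and the standard library are available. Lean on these libraries where they do the work, as an engineer would, in place of code of your own. Each camera call takes 0.05 s, during which the arm holds its last target. There are 200 camera calls.

### The job

Mount the blue tube holder on the orbital shaker: slide its foot into the lipped track on the platform from the open end, fully home against the red stop, keeping the holder upright. Then swing the yellow latch arm closed across the track behind the holder and let go. Leave the jar, the culture dishes and the tip box where they stand.

Things in the scene. Friction and masses are not known exactly. Their poses are not given: they have to be found in the camera images.
- holder_center (a point): centre of the loose blue tube holder, 35 mm above its underside. Own x along its length, z up, same either way round. Steel foot 64 (x) x 44 (y) x 5 mm; neck 64 x 20 mm, from 5 to 14 mm up; blue block 64 x 36 mm, from 14 to 56 mm up; three orange-capped tubes fixed in its top, to 70 mm. About 0.16 kg. Stands on the bench on its foot; grasp the block across its 36 mm
- shaker: white orbital shaker 250 x 230 mm, fixed; origin on the bench under its centre. Aluminium platform 240 (own x) x 220 mm (y), top 100 mm above the bench, with a dark steel track along own x at y = 0: open end to own -x (the display and dial side), red stop's face at x = +75 mm (stop 22 mm high). Walls and lips are 63 mm wide overall, lip tops 12 mm above the platform
- track_mouth (a point): middle of the open end of the lips, at platform-top height (shaker x = -20 mm); axes as the shaker's. Low flared guides lead in from x = -43 mm; before them the platform is flat and free back to x = -120 mm, level with the channel floor, so the holder can be stood there and slid in
- track_home (a point): where the middle of the holder's underside lies when fully home, at platform-top height (shaker x = +43, y = 0 mm); axes as the shaker's. Channel inside 47 mm wide (1.5 mm room each side of the foot) and 7 mm high; its floor is the platform top; the 5 mm thick lips overhang the foot and leave a 24 mm slot for the neck
- latch_pivot (a point): the latch's vertical pivot axis, at platform-top height, beside the track at own x = +3, y = +52 mm of the shaker
- latch_knob (a point): middle of the upright black round knob at the free end of the yellow latch arm: 14 mm across, 30 mm tall (22 to 52 mm above the platform), 100 mm from the pivot. The arm is 10 mm wide, its underside 14 mm above the platform, just over the lips
- latch (a joint): latch arm angle, rad: 0 closed (its stop; arm points to the shaker's own -y, across the track, 3 mm behind a holder that is home); grows clockwise seen from above as it opens: at pi/2 it points to own -x; other stop at 2.5. Starts open, 1.75 to 2.3. Friction about 0.5 N at the knob; it stays where it is left
- jar: amber jar with white cap, 52 mm across, 75 mm tall; origin at the centre of its underside; leave alone
- dishes: stack of two clear culture dishes, 80 mm across, 30 mm tall; origin at the centre of its underside; leave alone
- tip_box: grey pipette tip box with green lid, 117 x 82 mm, 58 mm tall; origin at the centre of its underside; leave alone
Things that resemble listed ones, but are neither listed nor needed, are in the scene too. What is meant by the part that bears holder_center is not pink, and is the smaller of those in its own colour.

How it is judged:
By the outcome, as a careful person would: the job done as asked, in the order asked, and still so for the second after the job is handed in, with the robot touching nothing.
It also fails if it takes over 58 s, if anything falls off the work surface, if the arm or the gripper's body presses on something with over 40 N, if the wrist force passes 120 N, or if a joint passes its speed limit or range.

## Working session

There is one attempt and no reset: what is moved stays moved. The work goes in short steps, Python scripts to look and compute and a tool call to move; the robot and the scene stay as the last step left them, time stands still between calls to the robot, and variables do not carry over. Pictures are saved under pics/ and viewed, at most 10 in all, crops included, and the job is handed in when it is done.

Besides the shell and the picture viewer there is one more tool, called after "Call:" as name(argument=value, ...) on one line, values as JSON. jog_arm: Moves the arm, as the interface text tells. Its arguments: {"type":"object","properties":{"claw":{"type":"array","items":{"type":"number"}},"xyz":{"type":"array","items":{"type":"array","items":{"type":"number","minimum":-1,"maximum":1}}},"roll":{"type":"array","items":{"type":"number","minimum":-1,"maximum":1}},"newtons":{"type":"number"}},"required":["claw","xyz","roll"]}

```bash
mkdir -p pics; python3 - <<'E'
from workcell import robot
import cv2,numpy as np
for n in("scene","top"):
    cv2.imwrite(f"pics/{n}0.png",cv2.resize(robot.capture(n)[:,:,::-1],(800,600),interpolation=cv2.INTER_CUBIC))
    c=robot.get_calibration(n);print(n,c)
print(robot.get_calibration("wrist"));print(robot.observe(), robot.nose_length)
E
```

```text
scene {'intrinsics': array([[368.35214809,   0.        , 254.21908937],
       [  0.        , 368.35214809, 197.98612109],
       [  0.        ,   0.        ,   1.        ]]), 'rvec': array([ 1.93413444,  1.01500836, -0.55786173]), 'tvec': array([-0.27000855, -0.13910039,  1.25866136])}
top {'intrinsics': array([[430.93797197,   0.        , 254.99435675],
       [  0.        , 430.93797197, 186.58359706],
       [  0.        ,   0.        ,   1.        ]]), 'rvec': array([ 2.12188424, -2.12174951,  0.20357827]), 'tvec': array([-0.04343907,  0.54374972,  0.99669524])}
{'intrinsics': array([[341.76511343,   0.        , 255.6150877 ],
       [  0.        , 341.76511343, 192.02370483],
       [  0.        ,   0.        ,   1.        ]]), 'mount': array([[-1.03954906e-03, -9.51356585e-01, -3.08090193e-01,
         7.89552592e-02],
       [ 9.99999091e-01, -1.25353100e-03,  4.96630087e-04,
        -8.69439483e-04],
       [-8.58672912e-04, -3.08089397e-01,  9.51357023e-01,
        -1.34402747e-01],
       [ 0.00000000e+00,  0.00000000e+00,  0.00000000e+00,
         1.00000000e+00]])}
{'t': 0.1, 'joints': array([9.75392339e-01, 3.13918918e-01, 4.51056043e-02, 1.30357302e+00,
       1.93677695e-05, 1.43122581e+00]), 'dq': array([ 0.00181836, -0.0017067 ,  0.00122989, -0.00167915, -0.00134114,
       -0.00126415]), 'tau': array([ 2.20329872e-03, -4.81726348e+01,  2.99244136e+01,  1.26996651e-02,
       -1.23633549e-04, -5.23778056e-06]), 'tcp_pos': array([0.25286968, 0.51594098, 0.23850697]), 'eef_rot': array([-7.09705214e-01, -3.05977370e+00,  2.31945340e-03]), 'ft_force': array([1.08234178, 0.36924629, 0.25733268]), 'torque': array([ 0.02354229, -0.00939963,  0.01643276]), 'finger_force': 0.0, 'grip_width': 1.0014645920877436} 0.008
```

View pics/scene0.png

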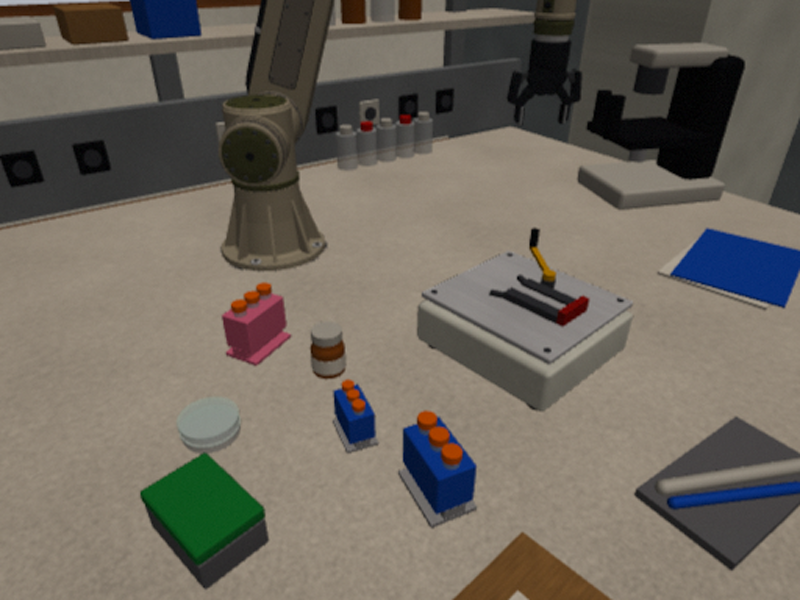

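View pics/top0.png

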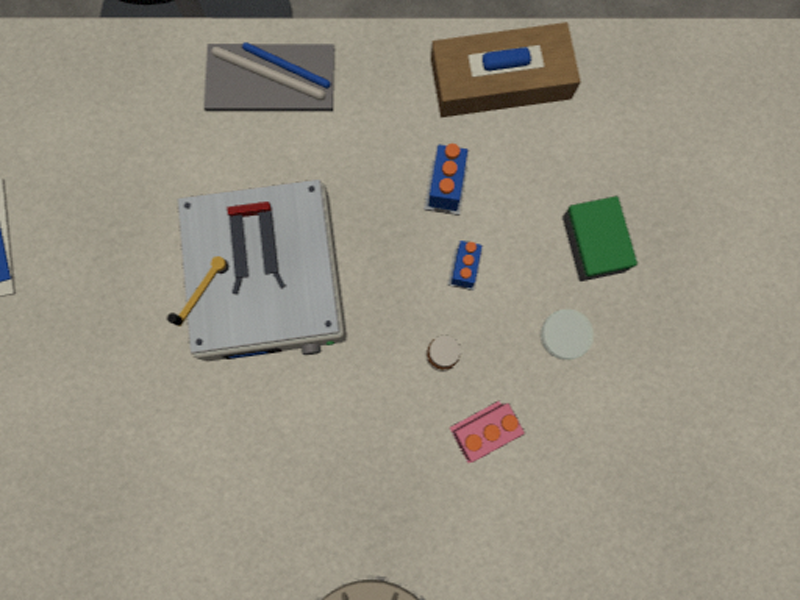

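The small blue holder is at about (467,262) in the top view. The shaker's track runs roughly image-up, with the stop at (249,209), the latch pivot at (219,265) and the knob at (176,319).

```bash
cat >h.py <<'E'
from workcell import robot
import cv2,numpy as np
from scipy.spatial.transform import Rotation as R
def ray(n,uv,z,s=1.0,st=None):
    "pixels (in picture scaled by s) -> world points on plane z"
    c=robot.get_calibration(n);K=c["intrinsics"]
    if n=="wrist":
        st=st or robot.observe();T=np.eye(4);T[:3,:3]=R.from_rotvec(st["eef_rot"]).as_matrix();T[:3,3]=st["tcp_pos"];T=T@c["mount"];Rm,o=T[:3,:3],T[:3,3]
    else:
        Rm=R.from_rotvec(c["rvec"]).as_matrix().T;o=-Rm@c["tvec"]
    uv=(np.atleast_2d(uv)+.5)/s-.5
    d=np.c_[uv,np.ones(len(uv))]@np.linalg.inv(K).T@Rm.T
    return o+d*((z-o[2])/d[:,2])[:,None]
def delta(target,yaw_tool_y,st=None):
    "shift in tool axes /0.15 and roll/pi so that tool y lies along world angle"
    st=st or robot.observe();M=R.from_rotvec(st["eef_rot"]).as_matrix()
    d=M.T@(np.array(target)-st["tcp_pos"])/.15
    a=np.arctan2(M[1,1],M[0,1]);da=(yaw_tool_y-a+np.pi/2)%np.pi-np.pi/2
    return d.round(3),round(-da/np.pi,4)  # tool z down: positive roll is clockwise from above
E
python3 - <<'E'
from h import *
np.set_printoptions(precision=4,suppress=True)
s=800/512
print("caps",ray("top",[(471,247),(468,260),(466,272)],.07,s))
print("bigcaps",ray("top",[(453,150),(450,168),(447,185)],.09,s))
p=ray("top",[(187,205),(311,188),(328,323),(198,342)],.1,s);print("screws",p,p.mean(0))
print("stop",ray("top",[(249,208)],.122,s),"pivot",ray("top",[(220,265)],.12,s),"knob",ray("top",[(174,318)],.152,s))
print(ray("top",[(445,350)],.075,s),"jar")
M=R.from_rotvec(robot.observe()["eef_rot"]).as_matrix();print(M)
E
```

```text
caps [[ 0.611  -0.1555  0.07  ]
 [ 0.5903 -0.1504  0.07  ]
 [ 0.5714 -0.1469  0.07  ]]
bigcaps [[ 0.7622 -0.1283  0.09  ]
 [ 0.7325 -0.1231  0.09  ]
 [ 0.7048 -0.1181  0.09  ]]
screws [[0.669  0.2789 0.1   ]
 [0.6962 0.0908 0.1   ]
 [0.4877 0.0607 0.1   ]
 [0.4597 0.2503 0.1   ]] [0.5782 0.1702 0.1   ]
stop [[0.6571 0.1793 0.122 ]] pivot [[0.5706 0.2185 0.12  ]] knob [[0.4872 0.2702 0.152 ]]
[[ 0.4506 -0.1127  0.075 ]] jar
[[-0.8979  0.4402 -0.0009]
 [ 0.4402  0.8979 -0.0013]
 [ 0.0002 -0.0016 -1.    ]]
```

Call:
jog_arm(claw=[85, 85, 85, 85, 85], xyz=[[-0.2, -0.15, 0], [-0.4, -0.3, 0], [-0.6, -0.45, 0], [-0.8, -0.6, 0], [-0.995, -0.75, 0]], roll=[0, 0, 0, 0, 0], newtons=40)

```text
t: 0.6
tcp_pos: [0.3378, 0.3481, 0.2389]
eef_rot: [-0.709, -3.06, 0.001]
ft_force: [0.4, -0.4, 0.0]
grip_width: 0.993
finger_force: 0.0
```

Call:
jog_arm(claw=[85, 85, 85, 85, 85], xyz=[[-0.2, -0.15, 0], [-0.4, -0.3, 0], [-0.6, -0.45, 0], [-0.8, -0.6, 0], [-0.995, -0.75, 0]], roll=[0, 0, 0, 0, 0])

```text
t: 1.1
tcp_pos: [0.4224, 0.1814, 0.239]
eef_rot: [-0.71, -3.06, 0.0]
ft_force: [1.2, 0.5, 0.4]
grip_width: 0.997
finger_force: 0.0
```

Call:
jog_arm(claw=[85, 85, 85, 85, 85], xyz=[[-0.2, -0.15, 0], [-0.4, -0.3, 0], [-0.6, -0.45, 0], [-0.8, -0.6, 0], [-0.995, -0.75, 0]], roll=[0, 0, 0, 0, 0])

```text
t: 1.6
tcp_pos: [0.5069, 0.0147, 0.2389]
eef_rot: [-0.71, -3.06, -0.0]
ft_force: [0.7, -0.1, 0.0]
grip_width: 0.996
finger_force: 0.0
```

Call:
jog_arm(claw=[85, 85, 85, 85, 85], xyz=[[-0.2, -0.15, 0], [-0.4, -0.3, 0], [-0.6, -0.45, 0], [-0.8, -0.6, 0], [-0.995, -0.75, 0]], roll=[-0.02, -0.04, -0.06, -0.077, -0.077])

```text
t: 2.1
tcp_pos: [0.5914, -0.152, 0.2387]
eef_rot: [-0.334, -3.123, -0.001]
ft_force: [0.6, -0.4, -0.8]
grip_width: 0.997
finger_force: 0.0
```

View wrist.

```bash
python3 - <<'E'
from h import *
cv2.imwrite("pics/w1.png",cv2.resize(robot.capture("wrist")[:,:,::-1],(800,600),interpolation=cv2.INTER_CUBIC))
E
```

```text
(no output)
```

View pics/w1.png

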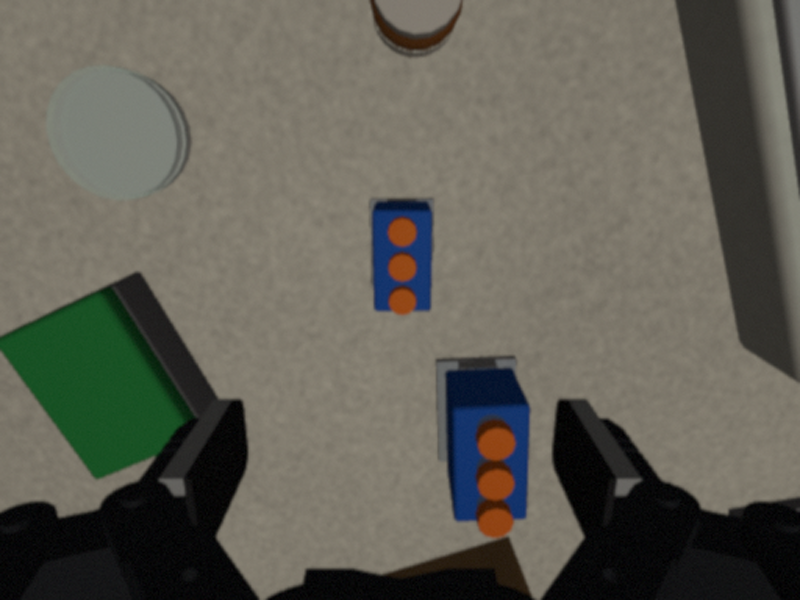

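Holder is square to the gripper. Its caps are at (402,233), (402,268) and (402,301).

```bash
python3 - <<'E'
from h import *
np.set_printoptions(precision=4,suppress=True)
s=800/512
p=ray("wrist",[(402,233),(402,268),(402,301)],.07,s);print(p)
q=ray("wrist",[(375,310),(431,310),(375,204),(431,204)],.056,s);print(q,q.mean(0))
a=np.arctan2(*(p[2]-p[0])[1::-1]);print(a)
for z in(.09,.028):print(delta([*p.mean(0)[:2],z],a+np.pi/2))
E
```

```text
[[ 0.5729 -0.1524  0.07  ]
 [ 0.593  -0.1568  0.07  ]
 [ 0.6128 -0.1612  0.07  ]]
[[ 0.6194 -0.18    0.056 ]
 [ 0.627  -0.1457  0.056 ]
 [ 0.5553 -0.1647  0.056 ]
 [ 0.5624 -0.1326  0.056 ]] [ 0.591  -0.1557  0.056 ]
-0.21744759342886782
(array([0.008, 0.004, 0.985]), np.float64(-0.0001))
(array([0.008, 0.005, 1.399]), np.float64(-0.0001))
```

Call:
jog_arm(claw=[85, 85, 85, 85, 85], xyz=[[0.008, 0.004, 0.25], [0.008, 0.004, 0.5], [0.008, 0.004, 0.75], [0.008, 0.004, 0.98], [0.008, 0.004, 0.98]], roll=[0, 0, 0, 0, 0])

```text
t: 2.65
tcp_pos: [0.5858, -0.1479, 0.0867]
eef_rot: [-0.334, -3.113, -0.005]
ft_force: [-1.7, 0.1, 0.4]
grip_width: 0.993
finger_force: 0.0
```

Call:
jog_arm(claw=[85, 85, 85, 40, 30], xyz=[[0, 0, 0.2], [0, 0, 0.41], [0, 0, 0.41], [0, 0, 0.41], [0, 0, 0.41]], roll=[0, 0, 0, 0, 0])

```text
t: 3.15
tcp_pos: [0.5917, -0.1502, 0.0333]
eef_rot: [0.335, 3.12, -0.001]
ft_force: [-1.1, -0.3, 0.9]
grip_width: 0.686
finger_force: 0.0
```

Call:
jog_arm(claw=[30, 30, 30, 30, 30], xyz=[[0, 0, 0], [0, 0, 0], [0, 0, 0], [0, 0, 0], [0, 0, 0]], roll=[0, 0, 0, 0, 0])

```text
t: 3.65
tcp_pos: [0.5915, -0.1503, 0.0329]
eef_rot: [0.335, 3.12, -0.001]
ft_force: [-1.7, 0.6, 6.1]
grip_width: 0.416
finger_force: 41.2
```

Call:
jog_arm(claw=[30, 30, 30, 30, 30], xyz=[[0, 0, -0.15], [0, 0, -0.4], [0, 0, -0.65], [0, 0, -0.92], [0, 0, -0.92]], roll=[0, 0, 0, 0, 0])

```text
t: 4.15
tcp_pos: [0.5933, -0.1509, 0.1757]
eef_rot: [0.334, 3.113, -0.004]
ft_force: [0.8, 0.1, -0.4]
grip_width: 0.418
finger_force: 40.6
```

```bash
python3 - <<'E'
from h import *
np.set_printoptions(precision=4,suppress=True)
for i in range(3):
    im=robot.capture("wrist")[:,:,::-1]; st=robot.observe(); print(st["tcp_pos"],st["eef_rot"],st["ft_force"],st["grip_width"])
cv2.imwrite("pics/w2.png",cv2.resize(im,(800,600),interpolation=cv2.INTER_CUBIC))
yaw=.142;c=np.array([.5782,.1702]);x=np.array([np.cos(yaw),np.sin(yaw)])
for sx in(-85,-70,43):
    p=c+x*sx/1000;print(sx,p,delta([*p,.17],yaw+np.pi/2,st))
E
```

```text
[ 0.5921 -0.1504  0.1726] [ 0.3345  3.1169 -0.0028] [ 0.3439 -0.185  -2.3552] 0.41750634741737064
[ 0.5907 -0.1499  0.1701] [ 0.335   3.121  -0.0011] [-0.1745  0.9728 -2.0344] 0.41644424778759453
[ 0.5897 -0.1495  0.1684] [-0.3353 -3.1232 -0.0003] [ 0.5425  0.8202 -1.9393] 0.4180067403661668
-85 [0.4941 0.1582] (array([ 1.058,  1.869, -0.01 ]), np.float64(-0.1133))
-70 [0.5089 0.1603] (array([ 0.965,  1.904, -0.01 ]), np.float64(-0.1133))
43 [0.6208 0.1763] (array([ 0.258,  2.167, -0.01 ]), np.float64(-0.1133))
```

View pics/w2.png

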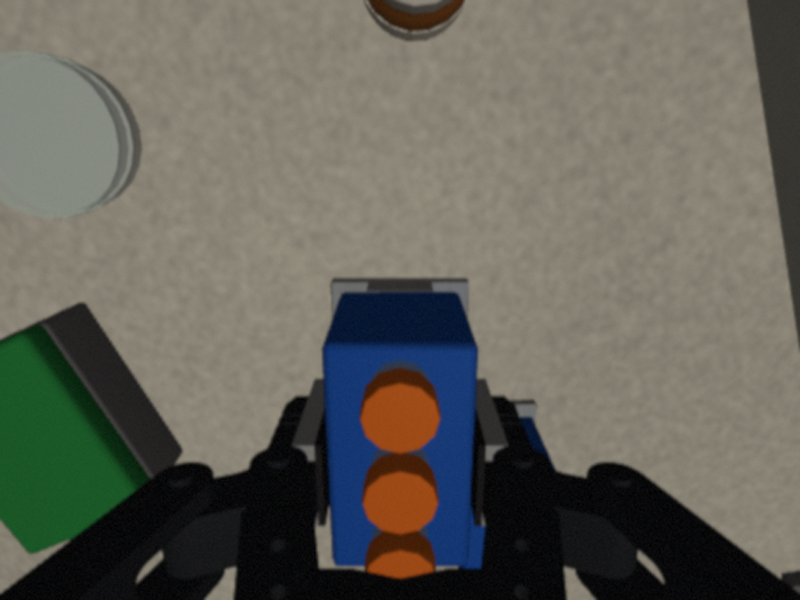

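Call:
jog_arm(claw=[30, 30, 30, 30, 30], xyz=[[0.08, 0.15, 0], [0.2, 0.36, 0], [0.32, 0.58, 0], [0.43, 0.79, 0], [0.515, 0.94, 0]], roll=[0, 0, 0, 0, 0])

```text
t: 4.8
tcp_pos: [0.542, 0.0066, 0.1664]
eef_rot: [-0.333, -3.119, -0.001]
ft_force: [0.2, -0.3, -1.4]
grip_width: 0.418
finger_force: 40.5
```

Call:
jog_arm(claw=[30, 30, 30, 30, 30], xyz=[[0.12, 0.22, 0], [0.24, 0.44, 0], [0.36, 0.66, 0], [0.46, 0.84, 0], [0.515, 0.94, 0]], roll=[-0.03, -0.06, -0.09, -0.1133, -0.1133])

```text
t: 5.3
tcp_pos: [0.4963, 0.1606, 0.1666]
eef_rot: [0.229, -3.129, -0.0]
ft_force: [0.5, -0.5, -1.3]
grip_width: 0.414
finger_force: 40.6
```

Call:
jog_arm(claw=[30, 30, 30, 30], xyz=[[0, 0, 0], [0, 0, 0], [0, 0, 0], [0, 0, 0]], roll=[0, 0, 0, 0])

```text
t: 5.7
tcp_pos: [0.4991, 0.1577, 0.1683]
eef_rot: [0.22, -3.133, 0.0]
ft_force: [0.2, -0.4, -1.5]
grip_width: 0.415
finger_force: 40.6
```

```bash
python3 - <<'E'
from h import *
np.set_printoptions(precision=4,suppress=True)
st=robot.observe();im=robot.capture("wrist")[:,:,::-1]; print(st["tcp_pos"],st["eef_rot"],st["ft_force"])
cv2.imwrite("pics/w3.png",cv2.resize(im,(800,600),interpolation=cv2.INTER_CUBIC))
im=robot.capture("top")[:,:,::-1][90:250,90:250]
cv2.imwrite("pics/t3.png",cv2.resize(im,(600,600),interpolation=cv2.INTER_CUBIC))
E
```

```text
[0.4991 0.1577 0.1683] [ 0.2204 -3.1331  0.0003] [ 0.184  -0.3814 -1.5497]
```

View pics/w3.png

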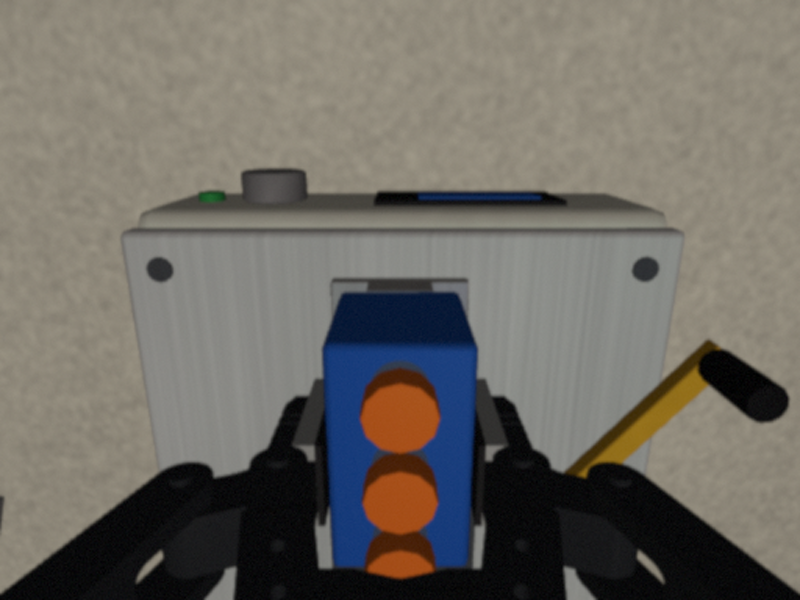

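View pics/t3.png

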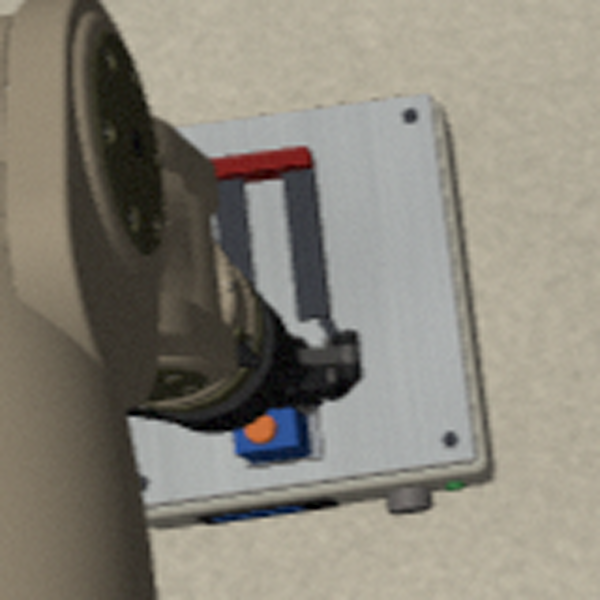

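The platform edge is level in the wrist view, so yaw is fine. The screws at (160,269) and (646,269) are centred at column 403, and the holder is centred at 400. That means shifting about 1 mm in tool +y. I'll lower it to just above the platform.

Call:
jog_arm(claw=[30, 30, 30, 30, 30], xyz=[[0, 0.0075, 0.1], [0, 0.0075, 0.18], [0, 0.0075, 0.229], [0, 0.0075, 0.229], [0, 0.0075, 0.229]], roll=[0, 0, 0, 0, 0])

```text
t: 6.3
tcp_pos: [0.4987, 0.1597, 0.1343]
eef_rot: [0.223, -3.133, 0.0]
ft_force: [-0.5, 0.4, -2.4]
grip_width: 0.415
finger_force: 40.8
```

```bash
python3 - <<'E'
from h import *
np.set_printoptions(precision=4,suppress=True)
s=800/512
im=robot.capture("wrist");st=robot.observe();print(st["tcp_pos"],st["eef_rot"],st["ft_force"])
cv2.imwrite("pics/w4.png",cv2.resize(im[:,:,::-1],(800,600),interpolation=cv2.INTER_CUBIC))
M=R.from_rotvec(st["eef_rot"]).as_matrix()
print("tool axes",M[:,0],M[:,1])
# holder offsets, from the previous picture geometry (same in the hand)
for uv,z in(((400,498),.0371),((400,280),-.028),((400,345),.0231)):
    print(M.T@(ray("wrist",[uv],st["tcp_pos"][2]+z,s,st)[0]-st["tcp_pos"]))
E
```

```text
[0.4989 0.1597 0.1345] [-0.2227  3.1336  0.0001] [ 0.4787 -0.3137 -0.6714]
tool axes [-0.99   -0.1414 -0.0001] [-0.1414  0.99    0.0001]
[ 0.0026 -0.0006 -0.0371]
[ 0.0335 -0.0005  0.028 ]
[ 0.0328 -0.0006 -0.0231]
```

View pics/w4.png

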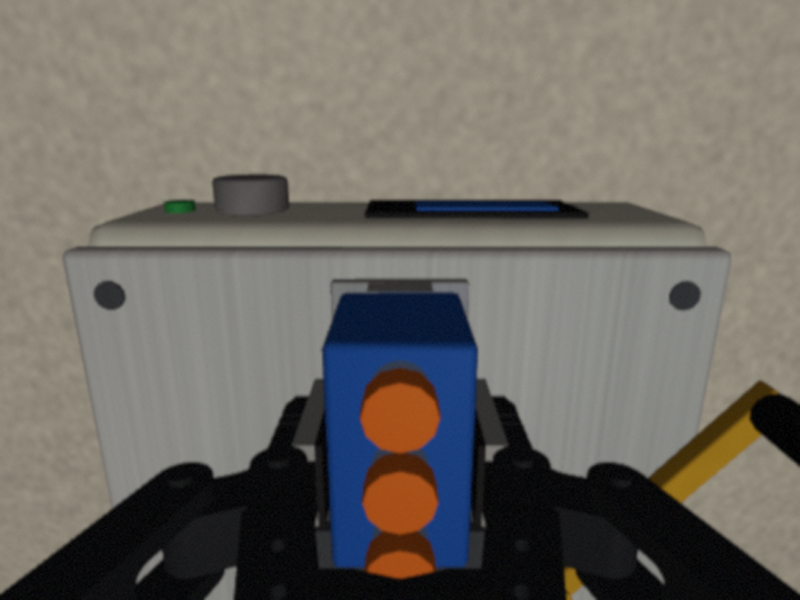

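The screws' midpoint is now 397 against the holder's 400, so about 0.8 mm over. I'll correct that and slide in gradually.

Call:
jog_arm(claw=[30, 30, 30, 30, 30], xyz=[[0, -0.005, 0], [-0.07, -0.005, 0], [-0.14, -0.005, 0], [-0.21, -0.005, 0], [-0.28, -0.005, 0]], roll=[0, 0, 0, 0, 0])

```text
t: 6.85
tcp_pos: [0.5419, 0.1652, 0.1345]
eef_rot: [-0.223, 3.133, 0.0]
ft_force: [0.5, 0.9, -1.6]
grip_width: 0.416
finger_force: 40.8
```

Call:
jog_arm(claw=[30, 30, 30, 30, 30], xyz=[[-0.05, 0, 0], [-0.1, 0, 0], [-0.15, 0, 0], [-0.2, 0, 0], [-0.2, 0, 0]], roll=[0, 0, 0, 0, 0])

```text
t: 7.35
tcp_pos: [0.5713, 0.1694, 0.1344]
eef_rot: [-0.223, 3.133, 0.0]
ft_force: [-1.6, 1.3, -1.1]
grip_width: 0.411
finger_force: 40.8
```

Call:
jog_arm(claw=[30, 30, 30, 30, 30], xyz=[[-0.06, 0, 0], [-0.12, 0, 0], [-0.18, 0, 0], [-0.25, 0, 0], [-0.25, 0, 0]], roll=[0, 0, 0, 0, 0])

```text
t: 7.85
tcp_pos: [0.609, 0.1747, 0.1344]
eef_rot: [-0.223, 3.132, 0.0]
ft_force: [0.5, -0.5, -1.0]
grip_width: 0.415
finger_force: 40.8
```

Call:
jog_arm(claw=[30, 30, 30, 30, 30], xyz=[[-0.02, 0, 0], [-0.04, 0, 0], [-0.06, 0, 0], [-0.08, 0, 0], [-0.08, 0, 0]], roll=[0, 0, 0, 0, 0])

```text
t: 8.35
tcp_pos: [0.6195, 0.1763, 0.1345]
eef_rot: [-0.223, 3.133, 0.0]
ft_force: [-0.7, 0.1, -1.1]
grip_width: 0.414
finger_force: 40.8
```

Call:
jog_arm(claw=[30, 30, 30, 30], xyz=[[-0.01, 0, 0], [-0.02, 0, 0], [-0.025, 0, 0], [-0.025, 0, 0]], roll=[0, 0, 0, 0])

```text
t: 8.75
tcp_pos: [0.6201, 0.1765, 0.1339]
eef_rot: [0.223, -3.128, 0.001]
ft_force: [-7.0, -1.1, 0.9]
grip_width: 0.415
finger_force: 41.2
```

Call:
jog_arm(claw=[30, 30, 30], xyz=[[-0.01, 0, 0], [-0.015, 0, 0], [-0.015, 0, 0]], roll=[0, 0, 0])

```text
t: 9.05
tcp_pos: [0.6202, 0.1765, 0.1336]
eef_rot: [0.223, -3.124, 0.001]
ft_force: [-13.8, -2.3, 4.7]
grip_width: 0.417
finger_force: 41.5
```

Solid contact at the expected home position. I'll ease off, set the holder down and release.

Call:
jog_arm(claw=[30, 30, 30, 55, 55], xyz=[[0.025, 0, 0.005], [0.025, 0, 0.007], [0.025, 0, 0.007], [0.025, 0, 0.007], [0.025, 0, 0.007]], roll=[0, 0, 0, 0, 0])

```text
t: 9.55
tcp_pos: [0.6227, 0.1767, 0.134]
eef_rot: [-0.223, 3.131, 0.0]
ft_force: [0.4, 0.2, 0.3]
grip_width: 0.643
finger_force: 0.0
```

Call:
jog_arm(claw=[60, 60, 60, 60, 60], xyz=[[0, 0, 0], [0, 0, -0.15], [0, 0, -0.4], [0, 0, -0.65], [0, 0, -0.65]], roll=[0, 0, 0, 0, 0])

```text
t: 10.05
tcp_pos: [0.6247, 0.1771, 0.2376]
eef_rot: [-0.222, 3.122, 0.002]
ft_force: [1.0, 0.5, 0.8]
grip_width: 0.706
finger_force: 0.0
```

```bash
python3 - <<'E'
from h import *
np.set_printoptions(precision=4,suppress=True)
robot.capture("wrist");robot.capture("wrist");im=robot.capture("wrist");st=robot.observe();print(st["tcp_pos"],st["eef_rot"],st["ft_force"],st["grip_width"])
cv2.imwrite("pics/w5.png",cv2.resize(im[:,:,::-1],(800,600),interpolation=cv2.INTER_CUBIC))
yaw=.142;x=np.array([np.cos(yaw),np.sin(yaw)]);y=np.array([-x[1],x[0]]);c=np.array([.5782,.1702])
print("pivot",c+.003*x+.052*y)
E
```

```text
[0.6217 0.1766 0.2309] [-0.2228  3.1328  0.0003] [-0.538   0.1194 -0.4803] 0.7020903328932389
pivot [0.5738 0.2221]
```

View pics/w5.png

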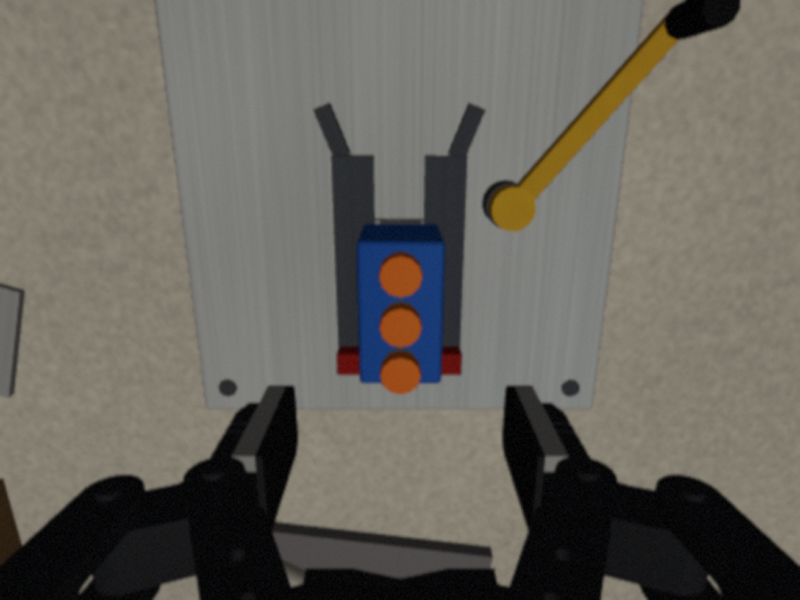

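The holder is in the track, rear foot edge at row 218, lip ends at row 155, pivot (513,208), arm running to about (672,35).

```bash
python3 - <<'E'
from h import *
np.set_printoptions(precision=4,suppress=True)
s=800/512;yaw=.142;x=np.array([np.cos(yaw),np.sin(yaw)]);y=np.array([-x[1],x[0]]);c=np.array([.5782,.1702])
for n,uv,z in(("footrear",(400,218),.105),("blockrear",(400,241),.156),("lipendL",(354,155),.112),("lipendR",(445,155),.112),("screwL",(228,387),.1),("screwR",(570,387),.1),("stoptopL",(347,351),.122),("stoptopR",(452,351),.122),("pivot",(513,208),.124),("arm",(600,115),.12),("knobtop",(718,8),.152),("knobbase",(683,20),.122)):
    p=ray("wrist",[uv],z,s)[0][:2];print(n,p,(p-c)@x*1e3,(p-c)@y*1e3)
E
```

```text
footrear [0.585  0.1709] 6.813964726170325 -0.2615170807384463
blockrear [0.5858 0.171 ] 7.660785711263774 -0.31632594781655804
lipendL [0.5582 0.1458] -23.245137929604777 -21.311421868741988
lipendR [0.5524 0.1871] -23.19976503621848 20.370005150689337
screwL [0.6915 0.0903] 100.80308513053973 -95.1489472877009
screwR [0.665 0.277] 101.05137537461668 93.40122909702049
stoptopL [0.6511 0.1538] 69.82074242136538 -26.523074331345946
stoptopR [0.6438 0.2052] 69.88700208534492 25.36171774890909
pivot [0.5703 0.2201] -0.726882083780777 50.54237510857134
arm [0.5261 0.2502] -40.28628838278894 86.55008434354588
knobtop [0.4873 0.2715] -75.67166099115425 113.11410151465638
knobbase [0.4857 0.2737] -76.9438775810328 115.58172960563994
```

Call:
jog_arm(claw=[60, 60, 60, 60, 60], xyz=[[0.2, 0.19, 0], [0.4, 0.38, 0], [0.6, 0.58, 0], [0.794, 0.769, 0], [0.794, 0.769, 0]], roll=[0, 0, 0, 0, 0])

```text
t: 10.7
tcp_pos: [0.4823, 0.2758, 0.2296]
eef_rot: [0.23, -3.129, 0.0]
ft_force: [-0.5, -0.3, 0.4]
grip_width: 0.705
finger_force: 0.0
```

```bash
python3 - <<'E'
from h import *
np.set_printoptions(precision=4,suppress=True)
robot.capture("wrist");robot.capture("wrist");im=robot.capture("wrist");st=robot.observe();print(st["tcp_pos"],st["eef_rot"])
cv2.imwrite("pics/w6.png",cv2.resize(im[:,:,::-1],(800,600),interpolation=cv2.INTER_CUBIC))
E
```

```text
[0.487  0.2738 0.2299] [ 0.2237 -3.1327  0.001 ]
```

View pics/w6.png

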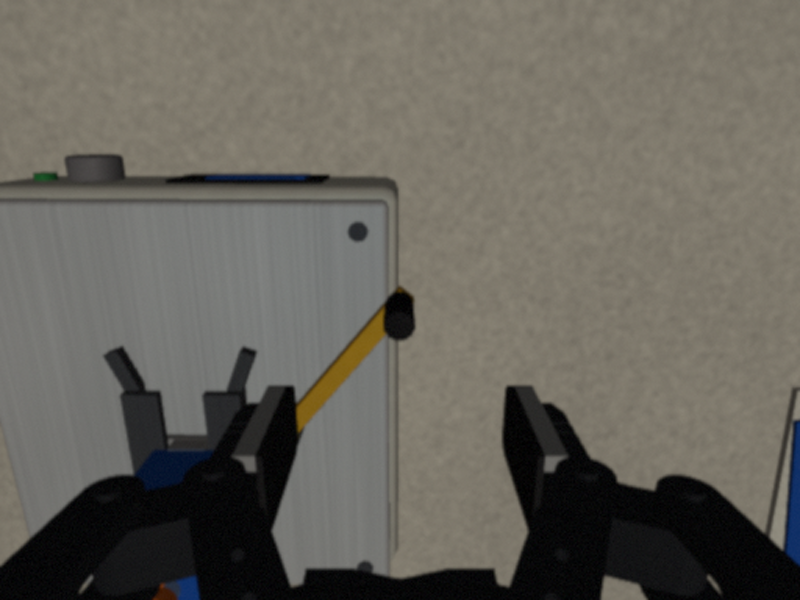

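The knob's top is at (400,322), which projects to directly under the TCP. I'll descend and grip lightly.

Call:
jog_arm(claw=[60, 60, 60, 60, 30], xyz=[[0, 0, 0.2], [0, 0, 0.4], [0, 0, 0.645], [0, 0, 0.645], [0, 0, 0.645]], roll=[0, 0, 0, 0, 0], newtons=20)

```text
t: 11.35
tcp_pos: [0.4874, 0.273, 0.1336]
eef_rot: [0.22, -3.132, 0.001]
ft_force: [-0.1, -0.4, 0.5]
grip_width: 0.548
finger_force: 0.0
```

Call:
jog_arm(claw=[8, 8, 8, 8, 8], xyz=[[0, 0, 0], [0, 0, 0], [0, 0, 0], [0, 0, 0], [0, 0, 0]], roll=[0, 0, 0, 0, 0])

```text
t: 11.85
tcp_pos: [0.4887, 0.2743, 0.136]
eef_rot: [-0.223, 3.13, 0.001]
ft_force: [0.9, -1.9, 6.0]
grip_width: 0.154
finger_force: 21.0
```

```bash
python3 - <<'E'
from h import *
np.set_printoptions(precision=3,suppress=True)
st=robot.observe();print(st["tcp_pos"],st["ft_force"],st["grip_width"],st["finger_force"])
M=R.from_rotvec(st["eef_rot"]).as_matrix()
k=st["tcp_pos"][:2];a0=np.deg2rad(139.5)+.142
pv=k-.1*np.array([np.cos(a0),np.sin(a0)]);print("pivot",pv)
prev=k
for j,a in enumerate(np.linspace(a0,1.5*np.pi+.142,26)[1:]):
    q=pv+.1*np.array([np.cos(a),np.sin(a)]);print(j,((q-prev)@M[:2,:2]/.15).round(3).tolist())
    if j%5==4:prev=q
E
```

```text
[0.489 0.274 0.136] [ 0.862 -1.862  6.027] 0.15419005358675586 20.980650186538696
pivot [0.573 0.221]
0 [0.037, -0.048]
1 [0.07, -0.099]
2 [0.098, -0.153]
3 [0.121, -0.209]
4 [0.139, -0.267]
5 [0.012, -0.059]
6 [0.019, -0.12]
7 [0.021, -0.18]
8 [0.017, -0.241]
9 [0.007, -0.301]
10 [-0.015, -0.059]
11 [-0.035, -0.116]
12 [-0.061, -0.171]
13 [-0.091, -0.224]
14 [-0.126, -0.273]
15 [-0.039, -0.046]
16 [-0.083, -0.089]
17 [-0.13, -0.127]
18 [-0.18, -0.161]
19 [-0.233, -0.19]
20 [-0.056, -0.024]
21 [-0.113, -0.043]
22 [-0.172, -0.057]
23 [-0.233, -0.065]
24 [-0.293, -0.068]
```

Call:
jog_arm(claw=[8, 8, 8, 8, 8], xyz=[[0.037, -0.048, -0.015], [0.07, -0.099, -0.015], [0.098, -0.153, -0.015], [0.121, -0.209, -0.015], [0.139, -0.267, -0.015]], roll=[0, 0, 0, 0, 0])

```text
t: 12.35
tcp_pos: [0.4713, 0.2307, 0.1363]
eef_rot: [0.223, -3.133, -0.001]
ft_force: [1.0, 2.1, -2.7]
grip_width: 0.151
finger_force: 20.5
```

Call:
jog_arm(claw=[8, 8, 8, 8, 8], xyz=[[0.012, -0.059, 0], [0.019, -0.12, 0], [0.021, -0.18, 0], [0.017, -0.241, 0], [0.007, -0.301, 0]], roll=[0, 0, 0, 0, 0])

```text
t: 12.85
tcp_pos: [0.4768, 0.1856, 0.1362]
eef_rot: [0.223, -3.132, 0.0]
ft_force: [-1.1, 1.3, -1.3]
grip_width: 0.154
finger_force: 20.6
```

Call:
jog_arm(claw=[8, 8, 8, 8, 8], xyz=[[-0.015, -0.059, 0], [-0.035, -0.116, 0], [-0.061, -0.171, 0], [-0.091, -0.224, 0], [-0.126, -0.273, 0]], roll=[0, 0, 0, 0, 0])

```text
t: 13.35
tcp_pos: [0.5027, 0.148, 0.1364]
eef_rot: [-0.223, 3.134, -0.0]
ft_force: [-1.2, 1.8, -0.9]
grip_width: 0.153
finger_force: 20.4
```

Call:
jog_arm(claw=[8, 8, 8, 8, 8], xyz=[[-0.039, -0.046, 0], [-0.083, -0.089, 0], [-0.13, -0.127, 0], [-0.18, -0.161, 0], [-0.233, -0.19, 0]], roll=[0, 0, 0, 0, 0])

```text
t: 13.85
tcp_pos: [0.5415, 0.1251, 0.1365]
eef_rot: [-0.223, 3.133, 0.0]
ft_force: [-2.0, 3.4, 0.2]
grip_width: 0.154
finger_force: 20.5
```

Call:
jog_arm(claw=[8, 8, 8, 8, 8], xyz=[[-0.056, -0.024, 0], [-0.113, -0.043, 0], [-0.172, -0.057, 0], [-0.233, -0.065, 0], [-0.28, -0.068, 0]], roll=[0, 0, 0, 0, 0])

```text
t: 14.35
tcp_pos: [0.5818, 0.1218, 0.1361]
eef_rot: [0.223, -3.128, -0.002]
ft_force: [-21.6, 2.0, 16.5]
grip_width: 0.15
finger_force: 22.0
```

Call:
jog_arm(claw=[8, 8, 8, 8, 8], xyz=[[-0.015, 0, 0], [-0.03, 0, 0], [-0.04, 0, 0], [-0.04, 0, 0], [-0.04, 0, 0]], roll=[0, 0, 0, 0, 0])

```text
t: 14.85
tcp_pos: [0.5827, 0.122, 0.1359]
eef_rot: [0.223, -3.12, 0.0]
ft_force: [-21.6, 1.3, 13.8]
grip_width: 0.151
finger_force: 22.0
```

Stopped firmly. I'll relax, open a little, rise and look.

Call:
jog_arm(claw=[8, 8, 22, 22, 22], xyz=[[0.025, 0, 0], [0.03, 0, 0], [0.03, 0, 0], [0.03, 0, 0], [0.03, 0, 0]], roll=[0, 0, 0, 0, 0])

```text
t: 15.35
tcp_pos: [0.5863, 0.121, 0.1366]
eef_rot: [-0.222, 3.132, -0.001]
ft_force: [-0.8, 0.6, -0.1]
grip_width: 0.264
finger_force: 0.0
```

Call:
jog_arm(claw=[22, 22, 22, 22, 22], xyz=[[0, 0, -0.1], [0, 0, -0.3], [0, 0, -0.6], [0, 0, -0.7], [0, 0, -0.7]], roll=[0, 0, 0, 0, 0])

```text
t: 15.85
tcp_pos: [0.5876, 0.1212, 0.2449]
eef_rot: [-0.222, 3.127, -0.001]
ft_force: [-0.2, 0.4, 0.3]
grip_width: 0.259
finger_force: 0.0
```

```bash
python3 - <<'E'
from h import *
np.set_printoptions(precision=4,suppress=True)
robot.capture("wrist");robot.capture("wrist");im=robot.capture("wrist");st=robot.observe();print(st["tcp_pos"],st["eef_rot"],st["ft_force"])
cv2.imwrite("pics/w7.png",cv2.resize(im[:,:,::-1],(800,600),interpolation=cv2.INTER_CUBIC))
E
```

```text
[0.5849 0.1211 0.2401] [ 0.2224 -3.1322  0.0003] [ 0.7319 -0.2673 -0.4476]
```

View pics/w7.png

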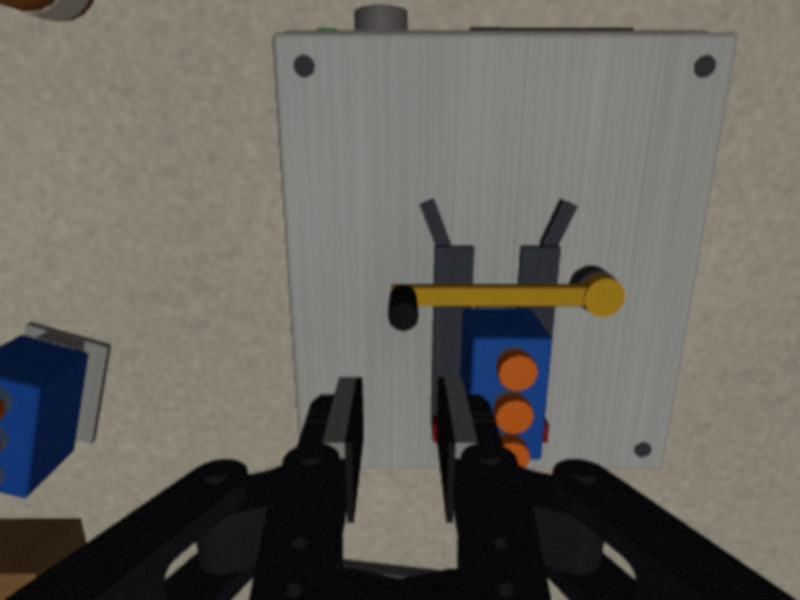

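The arm lies parallel to the platform edge: pivot (603,296), knob end (400,295), so the latch is closed. The holder was still being pressed on the stop when I released it, and the gripper is now clear.

```bash
python3 -c "
from workcell import robot
print(robot.sign_off())"
```

```text
the job is handed in; nothing more can be done
None
```

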